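Start the bench mixer with its push-to-turn selector

TASK

Start the bench mixer at slow speed: find the grey control box whose black knob has a straight bar handle, push that handle down, turn it clockwise (seen from above) while it is held down, from the stop mark to the next mark, and let it spring fully back up there. Do not turn it on past that mark towards fast, and leave the round timer dial as it is set.

Things in the scene. Friction and masses are not known exactly. Their poses are not given: they have to be found in the camera images.
- mixer_box: Grey control box, 110 x 110 x 45 mm high, fixed to the bench; of three like boxes the only one with a straight bar handle. Origin: centre of its underside, x to its far side, z up. The knob stands on the vertical axis through it: disc 52 mm across, top 57 mm above the bench, with a bar grip 50 mm long, 16 wide, 36 high on it (57 to 93 mm above the bench when up; all 10 mm lower when fully in).
- selector (a joint): Turn of bar and disc in rad, clockwise from above: 0 stop, 1.047 slow, 2.094 fast (short, middle, long black mark). The bar's white-lined pointer end lies 1.047 minus this value anticlockwise of box +x. Starts within 0.12 of 0. Locked while up, but for 0.2 of play; turns easily when pushed in over 6 mm. Let go within 0.15 of a mark it springs up locked there; farther off it may stay down.
- selector_push (a joint): How far the selector knob (disc and bar together) is pushed down, in m: 0 = fully up, 0.010 = fully in, at a hard stop. A spring pushes it up, with 4 N when up and 9 N when fully in.
- timer_mark (a point): White line on the top of the round timer dial, a black ribbed knob 44 mm across and 32 mm high on another grey box, told apart from the selector by its round shape. The point lies on the dial's top, 20 mm from its axis, 78 mm above the bench, and goes round with the dial.
There are look-alikes about, which are no part of the job. Leave any orange look-alike of the mixer_box alone.

How it is judged:
By the outcome, as a careful person would: the job done as asked, in the order asked, and still so for the second after the job is handed in, with the robot touching nothing.
It also fails if it takes over 32 s, if anything falls off the work surface, if the arm or the gripper's body presses on something with over 40 N, if the wrist force passes 120 N, or if a joint passes its speed limit or range.

ROBOT

A 7-joint arm with a two-finger parallel gripper is mounted at the origin on the work surface. World frame = base frame: x ahead of the robot, y to its left, z up, the work surface at z = 0. Lengths are in m, angles in rad, forces in N, time in s.
With the tool pointing down it reaches from about 0.35 to 0.9 m from the base axis. Payload 8.1 kg.
Tool frame: the origin (TCP) lies at the very end of the fingers, on their centre line; the grasp point (between the pads) lies arm.grip_point_offset behind it (arm.grip_point_offset is the distance from the TCP to the grasp point, in m); z points along the fingers, y is the line along which they close (so a half turn about z gives the same grasp; the last joint's range is limited). The gripper opens to 92 mm and grips with 3 to 60 N. Pads are 19 mm wide; open, the fingers measure 130 mm over their backs; the gripper's body (75 mm by 190 mm) begins 47 mm behind the grasp point.
Start: joints at [-1.317, 0.434, 0.025, 1.573, -0.012, 1.134, -0.075], TCP at [0.218, 0.586, 0.227] pointing down, gripper open.
Joint ranges: [-2.62, 2.62], [-0.44, 2.09], [-1.27, 1.32], [0.08, 2.57], [-1.32, 4.46], [0.12, 2], [-2.74, 2.74]. Speed limits (rad/s): [2.22, 2.22, 3.01, 3.01, 3.14, 3.14, 3.14].

INTERFACE

Orientations are given as a rotation vector (axis times angle).
In Python, from cell import arm gives the robot as it stands. The module is installed in compiled form; this text tells all that it offers.
- The arm moves only by the shell command python3 -m creep 'ROWS' [OPENING] [FORCE]. ROWS is JSON, a list of rows, each a list of 6 numbers: the shift along the tool's x, y, z scaled (see below), then the turn, a rotation vector about the tool's x, y, z scaled (see below). A call has 1 to 20 rows; each row shifts and turns the commanded pose from where the row before left it, along the tool's axes as they then stand; what a row does not reach is not made up. The controller multiplies each number of a shift by 0.4 m and each number of a turn by 120 degrees. A row lasts 1/12 s, in which the tool goes at most 41.7 mm and 7.16 degrees, less where a joint would pass 70% of its speed; a pose out of reach is approached as far as the arm can. A call with a number of a shift or a turn outside -1 to 1 is refused whole. A call with a gripper value outside its range is refused whole. OPENING is the closure, from -1 (fully open) to 1 (shut), set as the call begins (- or left out, the last holds). The fingers move at their own pace and stop on an object; FORCE is the grip in N (left out, the last holds). Time passes only in rows, so rows that do not move let the fingers close. It gives the time, the measured TCP pose, the force, the opening and the grip force at its end, in the units of the state.
- arm.observe(): the state, without advancing time (a new reading comes with each control period).
- arm.get_image(name): name is "side" or "top" or "wrist"; returns a dict with "frame" (400x640x3 uint8, red, green, blue), "intrinsics" (3x3 intrinsics, pixels), "rvec" (rotation vector, rad) and "tvec" (3), from world to camera coordinates, as OpenCV has them; the wrist camera has in their place "mount" (4x4, takes a point from camera to tool coordinates, whose origin is the TCP and whose axes are the flange's). Camera axes: x right, y down, z forward; pixel columns grow to the right and rows downward; lengths in m; the calibration is good to about 2 mm. A picture is of the moment at which its call begins: read the wrist's pose just before it. There is no depth.
- arm.sign_off(): hands the job in; it is judged then, once.
The state is a dict: "clock": time; "joints": joint angles; "dq": joint speeds; "joint_efforts": joint torques, N m; "position": TCP position; "ee_rot": TCP orientation; "force": force on the tool from outside, world axes, zero at the start; "ft_torque": the same for the moment, N m; "width": opening from 0.0 (shut) to 1.0 (fully open); "gripper_force": force on a finger pad.
Only numpy, scipy, OpenCV 4.12 (cv2) and the standard library are available. Lean on these libraries where they do the work, as an engineer would, in place of code of your own. Each camera call takes 0.05 s, during which the arm holds its last target. There are 200 camera calls.

## Working session

There is one attempt and no reset: what is moved stays moved. The work goes in short steps, Python scripts to look and compute and a shell command to move; the robot and the scene stay as the last step left them, time stands still between calls to the robot, and variables do not carry over. Pictures are saved under pics/ and viewed, at most 10 in all, crops included, and the job is handed in when it is done.

```bash
mkdir -p pics; cat > h.py <<'E'
import numpy as np, cv2
from cell import arm
from scipy.spatial.transform import Rotation as R
def save(n,f,k=None):
    cv2.imwrite(f'pics/{n}.png',cv2.cvtColor(f,cv2.COLOR_RGB2BGR))
def grab(name):
    s=arm.observe(); im=arm.get_image(name); K=np.array(im['intrinsics'])
    if name=='wrist':
        M=np.array(im['mount']); Rt=R.from_rotvec(s['ee_rot']).as_matrix()
        Rc=Rt@M[:3,:3]; c=Rt@M[:3,3]+np.array(s['position'])
    else:
        Rw=R.from_rotvec(np.ravel(im['rvec'])).as_matrix(); Rc=Rw.T; c=-Rc@np.ravel(im['tvec'])
    return im['frame'],K,Rc,c
def ray(K,Rc,c,px):
    d=Rc@np.linalg.inv(K)@np.array([px[0],px[1],1.]); return d/np.linalg.norm(d)
def onz(K,Rc,c,px,z):
    d=ray(K,Rc,c,px); return c+d*(z-c[2])/d[2]
def tri(v1,p1,v2,p2):
    d1=ray(*v1,p1);d2=ray(*v2,p2)
    t=np.linalg.lstsq(np.c_[d1,-d2],v2[2]-v1[2],rcond=None)[0]
    a=v1[2]+t[0]*d1;b=v2[2]+t[1]*d2
    return (a+b)/2,np.linalg.norm(a-b)
E
python3 - <<'E'
from h import *
s=arm.observe();print({k:np.round(v,3) for k,v in s.items()},arm.grip_point_offset)
a=grab('top');b=grab('side')
np.savez('v0.npz',ti=a[0],tK=a[1],tR=a[2],tc=a[3],si=b[0],sK=b[1],sR=b[2],sc=b[3])
save('top0',a[0]);save('side0',b[0])
print(a[1:],b[1:])
E
```

```text
{'clock': np.float64(0.0), 'joints': array([-1.317,  0.435,  0.025,  1.574, -0.012,  1.134, -0.075]), 'dq': array([ 0.   ,  0.001,  0.001,  0.   , -0.002, -0.001, -0.001]), 'joint_efforts': array([-1.0000e-03, -6.6786e+01,  9.8400e-01, -3.1446e+01, -6.0000e-02,
        4.3000e-02,  0.0000e+00]), 'position': array([0.218, 0.585, 0.226]), 'ee_rot': array([-5.580e-01, -3.092e+00,  2.000e-03]), 'force': array([0.809, 0.296, 1.092]), 'ft_torque': array([0.052, 0.014, 0.005]), 'gripper_force': np.float64(0.0), 'width': np.float64(0.998)} 0.0188
(array([[383.65777821,   0.        , 319.02408698],
       [  0.        , 383.65777821, 203.05306271],
       [  0.        ,   0.        ,   1.        ]]), array([[ 0.02558726, -0.98241061,  0.18497211],
       [-0.99947538, -0.02881563, -0.0147857 ],
       [ 0.01985572, -0.18449675, -0.98263254]]), array([0.33995107, 0.01367838, 0.92149111])) (array([[420.32169663,   0.        , 317.70091797],
       [  0.        , 420.32169663, 192.52871623],
       [  0.        ,   0.        ,   1.        ]]), array([[ 0.98502766, -0.1146234 ,  0.12877108],
       [-0.1718474 , -0.59327957,  0.78643997],
       [-0.01374717, -0.7967941 , -0.60409452]]), array([ 0.34372229, -0.79986046,  0.71266028]))
```

View pics/top0.png

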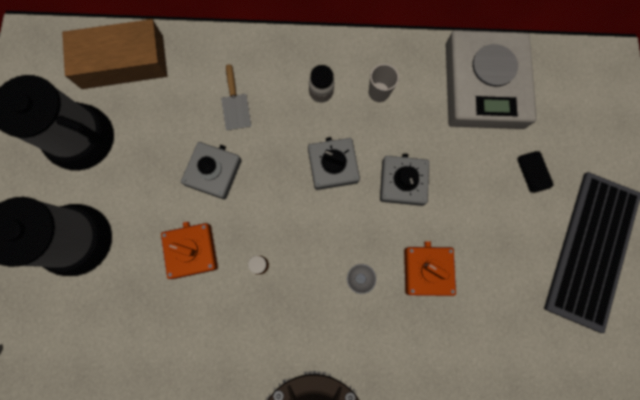

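View pics/side0.png

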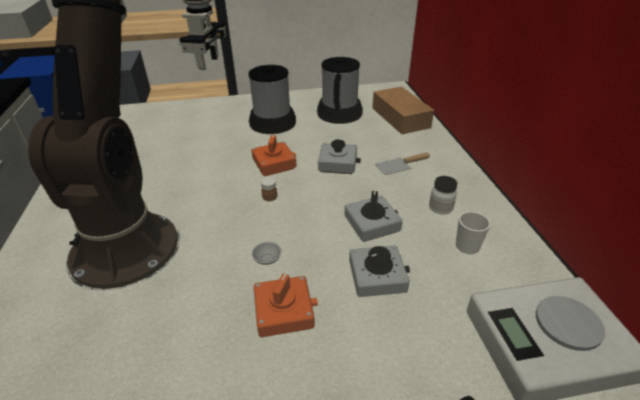

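Three grey boxes in the top view: (210,168), with a small mushroom or round knob; (333,162), with what seems a bar; and (405,180), with a round ribbed dial. The middle one, which has a thin upright at side (374,203), fits the description. The orange boxes at (189,250) and (431,270) are look-alikes. I'll confirm with an enlarged crop.

```bash
python3 - <<'E'
from h import *
v=np.load('v0.npz')
t=cv2.resize(v['ti'][125:210,290:440],None,fx=5,fy=5,interpolation=cv2.INTER_CUBIC)
u=cv2.resize(v['si'][125:300,310:420],None,fx=2.4,fy=2.4)
t=cv2.resize(t,(580,329)); 
T=np.zeros((560,800,3),np.uint8)
a=cv2.resize(v['ti'][130:195,300:365],(400,400),interpolation=cv2.INTER_CUBIC)
b=cv2.resize(v['si'][180:245,340:405],(400,400),interpolation=cv2.INTER_CUBIC)
c=cv2.resize(v['ti'][145:211,373:439],(160,160));d=cv2.resize(v['ti'][135:201,178:244],(160,160));e=cv2.resize(v['si'][130:180,310:360],(160,160))
T[:400,:400]=a;T[:400,400:]=b;T[400:,:160]=c;T[400:,160:320]=d;T[400:,320:480]=e
T=cv2.convertScaleAbs(T,alpha=1.5)
save('crop1',T)
tv=(v['tK'],v['tR'],v['tc'])
for p in [(333,162),(405,180),(210,168)]: print(onz(*tv,p,.05))
E
```

```text
[ 0.60355073 -0.0298988   0.05      ]
[ 0.5649992  -0.19992095  0.05      ]
[0.5798976  0.25758016 0.05      ]
```

View pics/crop1.png

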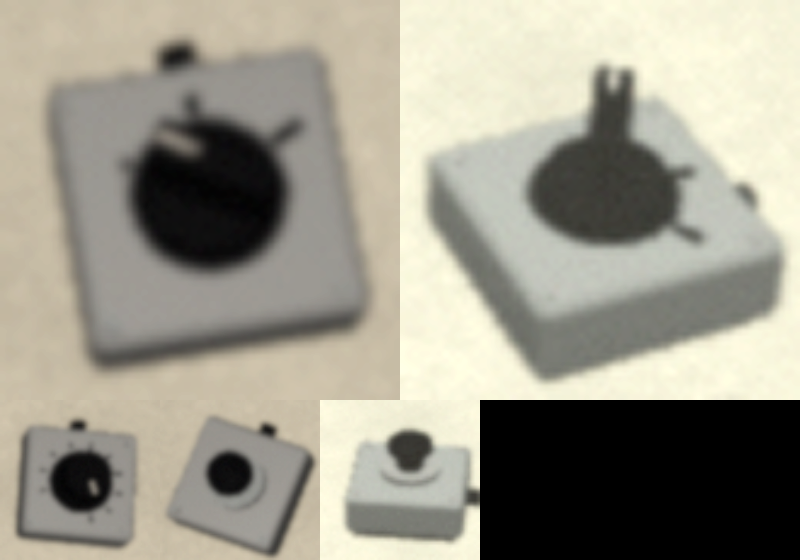

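The enlarged crop confirms it. The middle box (top crop, bar with white pointer at (180,140), three marks short/middle/long) is the mixer, with its pointer at the short stop mark. The lower-left crop is the ribbed timer dial and the other is a round mushroom knob. Next I'll triangulate the box and work out the approach.

```bash
cat >> h.py <<'E'
def toolR(yaw): # tool down, closing axis y at world angle yaw
    y=np.array([np.cos(yaw),np.sin(yaw),0]);z=np.array([0,0,-1.]);return np.c_[np.cross(y,z),y,z]
def goto(p,yaw=None):
    s=arm.observe();Rt=R.from_rotvec(s['ee_rot']).as_matrix()
    print('at',np.round(s['position'],4),'yaw_y',np.degrees(np.arctan2(Rt[1,1],Rt[0,1])).round(1),'z',Rt[:,2].round(3))
    print('shift units',np.round(Rt.T@(np.array(p)-s['position'])/.4,4))
    if yaw is not None: print('turn deg',np.degrees(R.from_matrix(Rt.T@toolR(yaw)).as_rotvec()).round(2))
E
python3 - <<'E'
from h import *
v=np.load('v0.npz')
tv=(v['tK'],v['tR'],v['tc']);sv=(v['sK'],v['sR'],v['sc'])
k=65/400
T=[(52,88),(322,52),(365,310),(95,355)];S=[(255,100),(380,240),(145,320),(30,157)]
P=[]
for a,b in zip(T,S):
    p,e=tri(tv,(300+a[0]*k,130+a[1]*k),sv,(340+b[0]*k,180+b[1]*k));P.append(p);print(p.round(4),e.round(4))
P=np.array(P);c=P.mean(0);d=P[0]+P[1]-P[2]-P[3];d2=P[0]+P[3]-P[1]-P[2]
print('c',c,np.degrees(np.arctan2(d[1],d[0])),np.degrees(np.arctan2(-d2[0],d2[1])))
# bar pointer line top ~ z .093
a,b=[onz(*tv,(300+x*k,130+y*k),.093) for x,y in [(155,130),(200,152)]];print(a,b,np.degrees(np.arctan2(*(a-b)[1::-1])))
for q in [(75,240),(78,137)]: print(onz(*tv,q,.02))
goto([.28,.30,.3]);goto([c[0],c[1],.3],np.radians(-20))
E
```

```text
[0.6486 0.0296 0.0392] 0.0011
[ 0.6657 -0.0755  0.0465] 0.0017
[ 0.5656 -0.0941  0.0378] 0.0033
[0.5442 0.0097 0.0391] 0.0031
c [ 0.60604547 -0.03256346  0.04065802] 10.644136058614434 10.428236126544569
[ 0.6154557  -0.00963739  0.093     ] [ 0.60758075 -0.02629975  0.093     ] 64.70367190729795
[0.40588308 0.56376962 0.02      ]
[0.6562834  0.59206778 0.02      ]
at [0.2182 0.5852 0.226 ] yaw_y 69.6 z [-0.    -0.001 -1.   ]
shift units [-0.3939 -0.6143 -0.184 ]
at [0.2182 0.5852 0.226 ] yaw_y 69.6 z [-0.    -0.001 -1.   ]
shift units [-1.4481 -1.1086 -0.1832]
turn deg [-6.000e-02  7.000e-02  8.955e+01]
```

```bash
python3 -m creep '[[-0.049,-0.077,-0.023,0,0,0],[-0.049,-0.077,-0.023,0,0,0],[-0.049,-0.077,-0.023,0,0,0],[-0.049,-0.077,-0.023,0,0,0],[-0.049,-0.077,-0.023,0,0,0],[-0.049,-0.077,-0.023,0,0,0],[-0.049,-0.077,-0.023,0,0,0],[-0.049,-0.077,-0.023,0,0,0],[0,0,0,0,0,0]]' -1 && python3 - <<'E'
from h import *
goto([.59,-.032,.3],np.radians(-21))
E
```

```text
clock: 0.85
position: [0.2812, 0.2939, 0.3018]
ee_rot: [0.568, 3.089, 0.0]
force: [0.1, 0.2, -0.1]
width: 1.002
gripper_force: 0.0
at [0.2812 0.2939 0.3018] yaw_y 69.2 z [ 0.001 -0.    -1.   ]
shift units [-1.0112 -0.4871  0.0055]
turn deg [7.000e-02 4.000e-02 9.017e+01]
```

```bash
python3 -m creep '[[-0.084,-0.041,0,0,0,0],[-0.084,-0.041,0,0,0,0],[-0.084,-0.041,0,0,0,0],[-0.084,-0.041,0,0,0,0],[-0.084,-0.041,0,0,0,0],[-0.084,-0.041,0,0,0,0],[-0.084,-0.041,0,0,0,0],[-0.084,-0.041,0,0,0,0],[-0.084,-0.041,0,0,0,0],[-0.084,-0.041,0,0,0,0],[-0.084,-0.041,0,0,0,0],[-0.084,-0.041,0,0,0,0],[0,0,0,0,0,0.058],[0,0,0,0,0,0.058],[0,0,0,0,0,0.058],[0,0,0,0,0,0.058],[0,0,0,0,0,0.058],[0,0,0,0,0,0.058],[0,0,0,0,0,0.058]]' && python3 -m creep '[[0,0,0,0,0,0.058],[0,0,0,0,0,0.058],[0,0,0,0,0,0.058],[0,0,0,0,0,0.058],[0,0,0,0,0,0.058],[0,0,0,0,0,0.058],[0,0,0,0,0,0],[0,0,0,0,0,0]]' && python3 - <<'E'
from h import *
goto([.605,-.032,.3],np.radians(-21))
print(arm.observe()['joints'])
w=grab('wrist');np.savez('w1.npz',i=w[0],K=w[1],R=w[2],c=w[3]);save('w1',w[0]);print(w[3])
E
```

```text
clock: 2.43
position: [0.588, -0.0251, 0.2999]
ee_rot: [-1.791, -2.581, 0.001]
force: [-0.9, 0.2, -0.6]
width: 0.998
gripper_force: 0.0
clock: 3.1
position: [0.5881, -0.025, 0.3]
ee_rot: [-2.584, -1.786, 0.001]
force: [-0.2, -0.3, -0.0]
width: 0.999
gripper_force: 0.0
at [ 0.5881 -0.025   0.3   ] yaw_y -20.7 z [-0.001 -0.    -1.   ]
shift units [-0.0014  0.0458 -0.0001]
turn deg [-0.03  0.04  0.3 ]
[-0.66456979  0.4106806   0.90254278  1.60248839 -0.33149076  1.29144713
 -0.07110656]
[0.61586885 0.04568388 0.45956787]
```

View pics/w1.png

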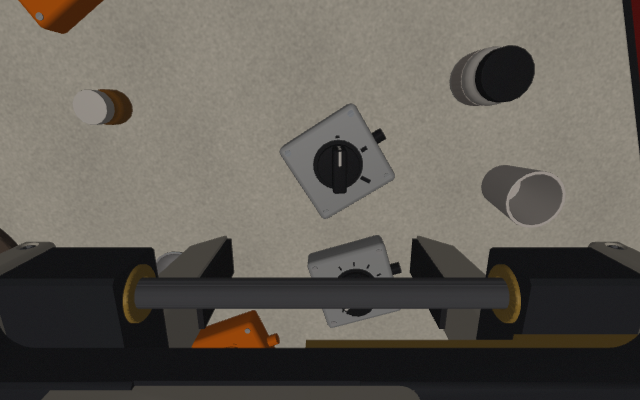

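The wrist view shows the mixer box centred at about (338,161). Its bar runs from (340,145) to (340,193), with the white pointer at the top beside the short mark and the timer box behind it. I'll try the 60° turn in the air to check the joint ranges, and take the second view there.

```bash
python3 -m creep '[[0,0,0,0,0,0.058],[0,0,0,0,0,0.058],[0,0,0,0,0,0.058],[0,0,0,0,0,0.058],[0,0,0,0,0,0.058],[0,0,0,0,0,0.058],[0,0,0,0,0,0.058],[0,0,0,0,0,0.058],[0,0,0,0,0,0.058],[0,0,0,0,0,0]]' && python3 - <<'E'
from h import *
goto([.605,-.032,.3],np.radians(-21))
print(arm.observe()['joints'])
w=grab('wrist');np.savez('w2.npz',i=w[0],K=w[1],R=w[2],c=w[3]);print(w[3])
w1=np.load('w1.npz')['i']
uv=w[1]@(w[2].T@(np.array([.605,-.032,.07])-w[3]));uv=(uv/uv[2])[:2].astype(int);print(uv)
x0,y0=uv-65
a=cv2.resize(w1[100:230,275:405],(400,400),interpolation=cv2.INTER_CUBIC)
b=cv2.resize(w[0][max(y0,0):max(y0,0)+130,x0:x0+130],(400,400),interpolation=cv2.INTER_CUBIC)
print(x0,y0)
save('crop2',cv2.convertScaleAbs(np.hstack([a,b]),alpha=2))
E
```

```text
clock: 3.98
position: [0.5882, -0.0251, 0.2999]
ee_rot: [3.137, 0.173, -0.001]
force: [-0.5, -0.5, -0.2]
width: 0.998
gripper_force: 0.0
at [ 0.5882 -0.0251  0.2999] yaw_y -83.7 z [-0.001 -0.    -1.   ]
shift units [ 0.0399  0.0217 -0.0002]
turn deg [-1.00e-02  4.00e-02 -6.27e+01]
[-0.80503843  0.5262613   1.20506027  1.61115607 -0.50036288  1.35525338
 -0.99523784]
[ 0.66412834 -0.01651188  0.45954419]
[328 157]
263 92
```

View pics/crop2.png

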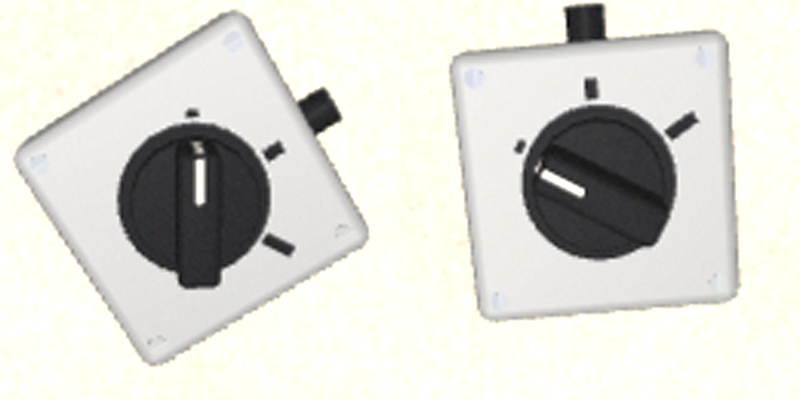

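The crops, seen from two places, show the bar's pointer level with the short mark: the white line runs (200,147)-(200,203) in the left crop and (540,170)-(583,193) in the right. Now I'll triangulate.

```bash
python3 - <<'E'
from h import *
V=[(lambda d:(d['K'],d['R'],d['c']))(np.load(f'w{i}.npz')) for i in (1,2)]
f=130/400
def T(a,b): return tri(V[0],(275+a[0]*f,100+a[1]*f),V[1],(263+(b[0]-400)*f,92+b[1]*f))
D=dict(pt=((200,150),(541,171)),inn=((200,203),(583,193)),
 pp=((232,12),(452,58)),pm=((367,240),(725,35)),mm=((155,362),(735,300)),mp=((18,157),(483,318)),
 short=((193,113),(519,147)),slow=((273,151),(591,87)),fast=((278,244),(682,125)),
 barendmid=((199,288),(660,225)))
Q={}
for k,(a,b) in D.items(): Q[k],e=T(a,b);print(k,Q[k].round(4),round(e,4))
c=(Q['pp']+Q['pm']+Q['mm']+Q['mp'])/4
ang=lambda d:np.degrees(np.arctan2(d[1],d[0])).round(1)
print('c',c,ang(Q['pp']+Q['pm']-Q['mm']-Q['mp']))
print('bar',ang(Q['pt']-Q['inn']),'marks',[ang(Q[k]-c) for k in('short','slow','fast')])
E
```

```text
pt [ 0.6168 -0.0076  0.0896] 0.0023
inn [ 0.611  -0.0237  0.0967] 0.0006
pp [0.649  0.0325 0.0328] 0.0012
pm [ 0.6701 -0.0733  0.0411] 0.0001
mm [ 0.5688 -0.0902  0.0513] 0.0037
mp [0.5495 0.0105 0.0534] 0.001
short [0.6199 0.0022 0.0534] 0.0008
slow [ 0.645  -0.0235  0.0476] 0.0
fast [ 0.6346 -0.0607  0.0463] 0.0006
barendmid [ 0.6009 -0.0535  0.0923] 0.002
c [ 0.60934195 -0.0301496   0.04463303] 11.0
bar 70.3 marks [np.float64(72.0), np.float64(10.6), np.float64(-50.4)]
```

```bash
python3 -m creep '[[0,0,0,0,0,-0.053],[0,0,0,0,0,-0.053],[0,0,0,0,0,-0.053],[0,0,0,0,0,-0.053],[0,0,0,0,0,-0.053],[0,0,0,0,0,-0.053],[0,0,0,0,0,-0.053],[0,0,0,0,0,-0.053],[0,0,0,0,0,-0.053],[0,0,0,0,0,-0.053],[0,0,0,0,0,0]]' && python3 - <<'E'
from h import *
goto([.609,-.0303,.115],np.radians(-20))
print(arm.observe()['joints'])
E
```

```text
clock: 4.95
position: [0.5882, -0.0255, 0.3008]
ee_rot: [-2.563, -1.817, -0.002]
force: [0.1, 0.5, 0.4]
width: 1.005
gripper_force: 0.0
at [ 0.5882 -0.0255  0.3008] yaw_y -19.3 z [ 0.001  0.001 -1.   ]
shift units [0.0056 0.0528 0.4644]
turn deg [ 0.03 -0.05  0.66]
[-0.65599153  0.40541686  0.8889411   1.60173877 -0.32518302  1.28961344
 -0.05316139]
```

```bash
python3 -m creep '[[0.006,0.053,0,0,0,0.005],[0,0,0.077,0,0,0],[0,0,0.077,0,0,0],[0,0,0.077,0,0,0],[0,0,0.077,0,0,0],[0,0,0.077,0,0,0],[0,0,0.077,0,0,0],[0,0,0,0,0,0]]' && python3 - <<'E'
from h import *
goto([.609,-.0303,.064],np.radians(-20))
w=grab('wrist');save('w3',cv2.convertScaleAbs(w[0],alpha=1.8))
E
```

```text
clock: 5.62
position: [0.6055, -0.0293, 0.1103]
ee_rot: [-2.578, -1.788, 0.011]
force: [-0.8, 0.8, 0.0]
width: 1.002
gripper_force: 0.0
at [ 0.6055 -0.0293  0.1103] yaw_y -20.5 z [-0.008  0.    -1.   ]
shift units [0.0011 0.0099 0.1157]
turn deg [-0.44  0.16 -0.52]
```

View pics/w3.png

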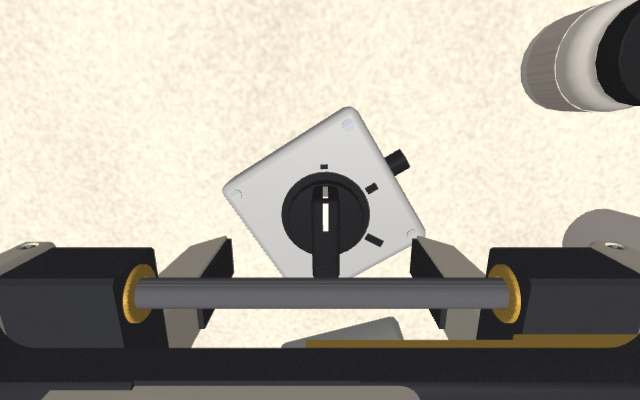

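The bar, at column 325, lies midway between the fingers (about 232 and 412) and is aligned with them. I'll go down and grip.

```bash
python3 -m creep '[[0.001,0.009,0,0,0,-0.003],[0,0,0.058,0,0,0],[0,0,0.057,0,0,0],[0,0,0,0,0,0],[0,0,0,0,0,0]]' && python3 -m creep '[[0,0,0,0,0,0],[0,0,0,0,0,0],[0,0,0,0,0,0],[0,0,0,0,0,0],[0,0,0,0,0,0],[0,0,0,0,0,0],[0,0,0,0,0,0],[0,0,0,0,0,0],[0,0,0,0,0,0],[0,0,0,0,0,0]]' 1 35 && python3 - <<'E'
from h import *
goto([.609,-.0303,.064],np.radians(-20))
s=arm.observe();print(s['joints'],s['force'],s['ft_torque'])
E
```

```text
clock: 6.08
position: [0.6132, -0.0313, 0.071]
ee_rot: [2.576, 1.797, 0.001]
force: [0.0, -0.7, 1.0]
width: 0.999
gripper_force: 0.0
clock: 6.92
position: [0.6125, -0.0312, 0.0695]
ee_rot: [-2.577, -1.797, 0.0]
force: [-0.4, 0.0, 0.2]
width: 0.323
gripper_force: 0.0
at [ 0.6125 -0.0312  0.0695] yaw_y -20.2 z [-0. -0. -1.]
shift units [-0.001  -0.0088  0.0137]
turn deg [-0.    0.   -0.21]
[-0.5018833   0.67510148  0.71577832  1.80729279 -0.56388916  0.87455236
  0.12715016] [-0.35414736  0.0456665   0.21389527] [-0.19098356  0.09624124  0.03887644]
```

```bash
python3 -m creep '[[-0.001,-0.008,0.012,0,0,0],[0,0,0,0,0,0],[0,0,0,0,0,0],[0,0,0,0,0,0],[0,0,0,0,0,0],[0,0,0,0,0,0]]' 1 35 && python3 - <<'E'
from h import *
goto([.609,-.0303,.054],np.radians(-20))
s=arm.observe();print(s['force'],s['ft_torque'])
E
```

```text
clock: 7.42
position: [0.6079, -0.03, 0.0639]
ee_rot: [-2.575, -1.796, 0.003]
force: [-5.5, 2.7, -6.0]
width: 0.173
gripper_force: 35.0
at [ 0.6079 -0.03    0.0639] yaw_y -20.2 z [-0.003  0.001 -1.   ]
shift units [0.0003 0.0029 0.0248]
turn deg [-0.17  0.03 -0.2 ]
[-5.45685306  2.6813108  -5.99020137] [0.2182211  1.26416267 0.02486222]
```

```bash
python3 -m creep '[[0,0.003,0.008,0,0,0],[0,0,0.009,0,0,0],[0,0,0.007,0,0,0],[0,0,0,0,0,0],[0,0,0,0,0,0],[0,0,0,0,0,0]]' 1 45 && python3 - <<'E'
from h import *
goto([.609,-.0303,.054],np.radians(-20))
s=arm.observe();print(s['force'],s['ft_torque'],s['joints'])
E
```

```text
clock: 7.92
position: [0.608, -0.03, 0.055]
ee_rot: [-2.573, -1.795, 0.004]
force: [-11.7, 3.5, 7.0]
width: 0.173
gripper_force: 45.0
at [ 0.608 -0.03   0.055] yaw_y -20.2 z [-0.005  0.002 -1.   ]
shift units [0.0002 0.0026 0.0024]
turn deg [-0.29 -0.02 -0.2 ]
[-11.6530451    3.45154685   6.99702934] [0.63885789 2.8691019  0.00608943] [-0.4939271   0.68905114  0.70045011  1.82379742 -0.57945968  0.84988644
  0.14018756]
```

```bash
python3 -m creep '[[0,-0.006,0.002,0,0,0],[0,0,0,0,0,0.02],[0,0,0,0,0,0.04],[0,0,0,0,0,0.04],[0,0,0,0,0,0.04],[0,0,0,0,0,0.04],[0,0,0,0,0,0.04],[0,0,0,0,0,0.04],[0,0,0,0,0,0.04],[0,0,0,0,0,0.04],[0,0,0,0,0,0.04],[0,0,0,0,0,0],[0,0,0,0,0,0]]' && python3 - <<'E'
from h import *
goto([.608,-.0303,.054],np.radians(-79.2))
s=arm.observe();print(s['force'],s['ft_torque'],s['joints'])
E
```

```text
clock: 9.0
position: [0.608, -0.0302, 0.055]
ee_rot: [-3.072, -0.657, 0.0]
force: [-5.7, 1.4, 7.4]
width: 0.168
gripper_force: 45.0
at [ 0.608  -0.0302  0.055 ] yaw_y -65.8 z [-0.  0. -1.]
shift units [-0.0002  0.0002  0.0025]
turn deg [-1.000e-02  1.000e-02  1.336e+01]
[-5.74114987  1.35714895  7.40647647] [ 0.27563697  1.73543801 -0.02662144] [-0.60953765  0.76899836  0.91179986  1.83690464 -0.75740433  0.92772887
 -0.49476053]
```

```bash
python3 -m creep '[[0,0,0,0,0,0.04],[0,0,0,0,0,0.03],[0,0,0,0,0,0],[0,0,0,0,0,0],[0,0,0,0,0,0]]' && python3 - <<'E'
from h import *
goto([.608,-.0303,.054],np.radians(-79.2))
s=arm.observe();print(s['force'],s['ft_torque'])
E
```

```text
clock: 9.42
position: [0.608, -0.0302, 0.0551]
ee_rot: [-3.112, -0.431, 0.0]
force: [-7.1, 1.6, 7.6]
width: 0.172
gripper_force: 45.0
at [ 0.608  -0.0302  0.0551] yaw_y -74.2 z [-0.  0. -1.]
shift units [-0.0001  0.0002  0.0027]
turn deg [-0.01  0.    4.99]
[-7.07780458  1.57719111  7.56259043] [ 0.21226543  1.74993718 -0.06823745]
```

```bash
python3 -m creep '[[0,0,0,0,0,0.03],[0,0,0,0,0,0.012],[0,0,0,0,0,0],[0,0,0,0,0,0],[0,0,0,0,0,0]]' && python3 - <<'E'
from h import *
goto([.608,-.0303,.064],np.radians(-79.2))
w=grab('wrist');save('w4',cv2.convertScaleAbs(cv2.resize(w[0][110:310,200:450],(750,600),interpolation=cv2.INTER_CUBIC),alpha=1.8))
E
```

```text
clock: 9.83
position: [0.608, -0.0302, 0.0551]
ee_rot: [-3.127, -0.294, 0.0]
force: [-6.2, 0.4, 8.0]
width: 0.167
gripper_force: 45.0
at [ 0.608  -0.0302  0.0551] yaw_y -79.3 z [-0.  0. -1.]
shift units [-0.      0.0002 -0.0223]
turn deg [-0.02  0.01 -0.05]
```

View pics/w4.png

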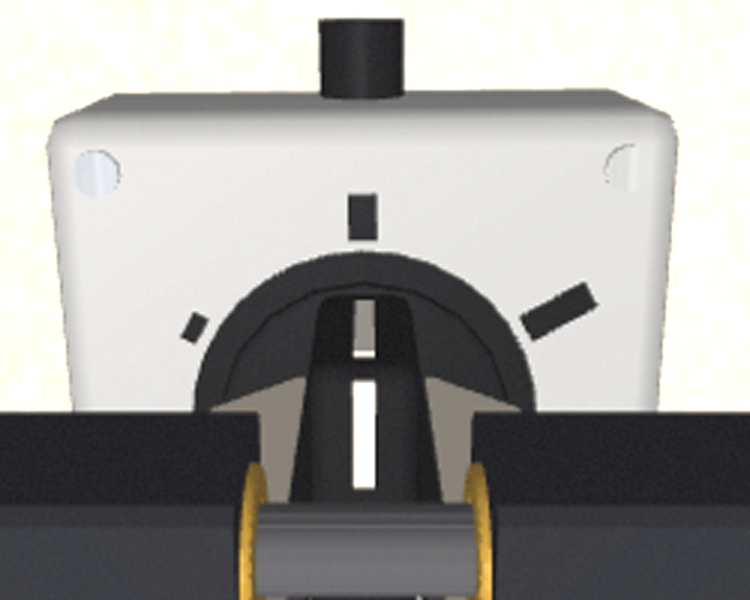

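The white pointer (365,430) lines up with the middle mark (362,217). I'll let it rise in the grip, then open.

```bash
python3 -m creep '[[0,0,-0.006,0,0,0],[0,0,-0.006,0,0,0],[0,0,-0.006,0,0,0],[0,0,-0.005,0,0,0],[0,0,0,0,0,0],[0,0,0,0,0,0]]' && python3 -m creep '[[0,0,0,0,0,0],[0,0,0,0,0,0],[0,0,0,0,0,0],[0,0,0,0,0,0],[0,0,0,0,0,0],[0,0,0,0,0,0]]' -1 && python3 - <<'E'
from h import *
goto([.608,-.0303,.25],np.radians(-79.2))
print(arm.observe()['joints'])
E
```

```text
clock: 10.38
position: [0.608, -0.0302, 0.0638]
ee_rot: [-3.128, -0.294, 0.0]
force: [-5.5, 1.7, 2.4]
width: 0.172
gripper_force: 45.0
clock: 10.88
position: [0.6084, -0.03, 0.0636]
ee_rot: [3.128, 0.295, 0.001]
force: [0.4, 0.2, 0.0]
width: 0.56
gripper_force: 0.0
at [ 0.6084 -0.03    0.0636] yaw_y -79.2 z [ 0. -0. -1.]
shift units [-0.001   0.0006 -0.4661]
turn deg [ 0.01 -0.02 -0.04]
[-0.64340617  0.7879657   0.98066166  1.83310917 -0.79425491  0.97133604
 -0.69416722]
```

```bash
python3 -m creep '[[0,0,-0.03,0,0,0],[0,0,-0.06,0,0,0],[0,0,-0.09,0,0,0],[0,0,-0.09,0,0,0],[0,0,-0.09,0,0,0],[0,0,-0.09,0,0,0],[0,0,0,0,0,0],[0,0,0,0,0,0],[0,0,0,0,0,0]]' -1 && python3 - <<'E'
from h import *
w=grab('wrist');t=grab('side');K,Rc,c=w[1:]
np.savez('w5.npz',i=w[0],K=K,R=Rc,c=c)
uv=K@(Rc.T@(np.array([.608,-.03,.07])-c));uv=(uv/uv[2])[:2].astype(int);x0,y0=np.maximum(uv-65,0);print(x0,y0,c)
a=cv2.resize(w[0][y0:y0+130,x0:x0+130],(400,400),interpolation=cv2.INTER_CUBIC)
b=cv2.resize(t[0][180:245,340:405],(400,400),interpolation=cv2.INTER_CUBIC)
save('crop5',cv2.convertScaleAbs(np.hstack([a,b]),alpha=1.7))
E
```

```text
clock: 11.63
position: [0.608, -0.0298, 0.2438]
ee_rot: [-3.127, -0.294, -0.001]
force: [-0.2, 0.2, 0.5]
width: 0.995
gripper_force: 0.0
256 116 [ 0.68292953 -0.01560683  0.40344516]
```

View pics/crop5.png

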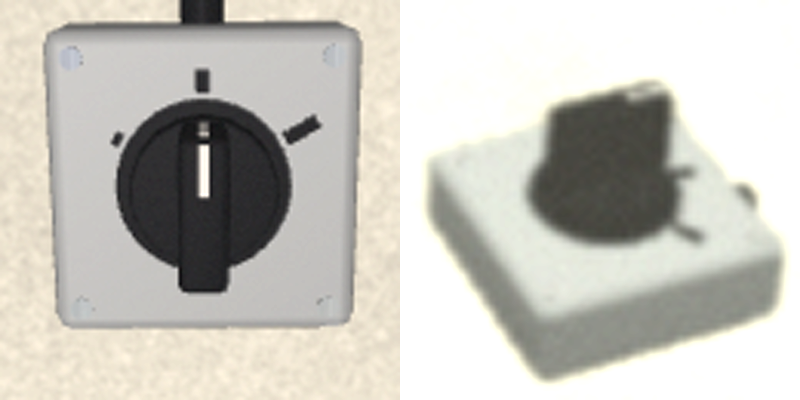

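The pointer line (204,170) is on the middle mark (202,80). In the side crop, the disc's lower edge is at row 243, as it was at the start, so the knob is fully up. Handing in.

```bash
python3 -c "
from cell import arm
print(arm.sign_off())"
```

```text
the job is handed in; nothing more can be done
None
```

The mixer is set to slow: I pushed the bar handle in, turned it clockwise to the middle mark and let it spring fully back up. I didn't touch the timer dial, the gripper is clear, and the job is handed in at about 12 s.

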